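# Deal the weighed coin boxes to two examiners' trays

## Robot

A 7-joint arm with a two-finger parallel gripper is mounted at the origin on the work surface. World frame = base frame: x ahead of the robot, y to its left, z up, the work surface at z = 0. Lengths are in m, angles in rad, forces in N, time in s.
With the tool pointing down it reaches from about 0.4 to 0.875 m from the base axis. Payload 19.3 kg.
Tool frame: the origin (TCP) lies on the centre line of the jaws, within the pads' length; the fingertips stand 14 mm ahead of it and the grasp point (between the pads) lies 5 mm behind it; y points along the fingers, x is the direction in which the jaws open and shut, and the axes are right-handed (so a half turn about y gives the same grasp; the last joint's range is limited). The gripper opens to 85 mm and grips with 20 to 120 N. Pads are 22 mm wide; open, the fingers measure 114 mm over their backs; the gripper's body (76 mm by 85 mm) begins 54 mm behind the grasp point. The pads swing forward as they close: fully open they stand 13 mm farther back than shut.
Start: joints at [-1.185, 0.521, -0.036, 1.599, 0.021, 1.021, -0.113], TCP at [0.275, 0.561, 0.245] pointing down, gripper open.
Joint ranges: [-2.91, 2.91], [-0.3, 2.13], [-1.5, 1.42], [0.17, 2.43], [-1.26, 4.41], [0.16, 1.93], [-2.52, 2.52]. Speed limits (rad/s): [1.89, 1.89, 2.39, 2.39, 3.01, 3.01, 3.01].

## Interface

Orientations are given as [roll, pitch, yaw] about the fixed x, y, z axes, in that order (R = Rz(yaw) Ry(pitch) Rx(roll)).
In Python, from workcell import monitor, grab_frame, workorder gives the robot as it stands.
- The arm moves only by the tool drive_tool, never from a script. Its argument "steps" is one flat list of numbers, 5 for each row, row after row: the finger opening in mm, from 0 to 85.4, then the shift along the world's x, y, z in mm, then the turn about the world's z in degrees. In form: [fingers, tx, ty, tz, twist, fingers, tx, ty, tz, twist, ...]. A call has exactly 5 rows; each row shifts and turns the commanded pose from where the row before left it; what a row does not reach is not made up. A row lasts 1/12 s, in which the tool goes at most 41.7 mm and 7.16 degrees, less where a joint would pass 70% of its speed; a pose out of reach is approached as far as the arm can. A call is refused whole if a number of a shift passes 41.7 or a number of a turn 7.16, either way. A call with a gripper value outside its range is refused whole. The fingers move at their own pace and stop on an object; "grip_force" is the grip in N (left out, the last holds). Time passes only in rows, so rows that do not move let the fingers close, or fill a call up. It gives the time, the measured TCP pose, the force and the opening at its end, in the units of the state.
- monitor.observe(): the state, without advancing time (a new reading comes with each control period).
- grab_frame(name): name is "side" or "top"; returns a dict with "frame" (384x512x3 uint8, red, green, blue), "vertical_fov" (degrees; the focal length in pixels is half the picture's height over the tangent of half this angle, whatever the lens; pixels are square), "cx", "cy" (the principal point, pixels), "xyz" and "orientation" of the camera in the world. Camera axes: x right, y down, z forward; pixel columns grow to the right and rows downward; lengths in m; the calibration is good to about 2 mm. A picture is of the moment at which its call begins. There is no depth.
- workorder.job_done(): hands the job in, once; it reports no verdict.
The state is a dict: "clock": time; "qpos": joint angles; "qd": joint speeds; "joint_efforts": joint torques, N m; "position": TCP position; "tool_rot": TCP orientation; "force": force on the tool from outside, world axes, zero at the start; "moment": the same for the moment, N m; "grip_width": finger opening in m.
Only numpy, scipy, OpenCV 4.12 (cv2) and the standard library are available. Lean on these libraries where they do the work, as an engineer would, in place of code of your own. Each camera call takes 0.05 s, during which the arm holds its last target. There are 200 camera calls.

## Task

The four coin boxes stacked on the balance have been weighed; deal them out from the top of the stack down, one at a time, to the two examiners' trays in turn: first box to the blue tray, second to the red, third to blue, fourth to red. In each tray the first box goes in the small well and the second in the large well; set each one down flat inside its well without dropping it, let go of it before you take the next, and leave those already dealt in place. Do not disturb the juglet, the loupe and the stamp standing around.

Things in the scene. Friction and masses are not known exactly. Their poses are not given: they have to be found in the camera images.
- box_yellow: Coin box with yellow lid over a grey base: 44 long (x) x 28 wide (y) x 30 high (z) mm, about 50 g, flat top with a coin shown flush in it. At the start on top of the stack, on the black box. Origin: centre of its underside.
- box_black: Coin box with black lid over a grey base: 64 long (x) x 40 wide (y) x 30 high (z) mm, about 80 g, flat top with a coin shown flush in it. At the start second from the top, on the green box; its rim shows around the yellow one. Origin: centre of its underside.
- box_green: Coin box with green lid over a grey base: 90 long (x) x 52 wide (y) x 30 high (z) mm, about 120 g, flat top with a coin shown flush in it. At the start third from the top, on the white box; its rim shows around the black one. Origin: centre of its underside.
- box_white: Coin box with white lid over a grey base: 106 long (x) x 64 wide (y) x 30 high (z) mm, about 160 g, flat top with a coin shown flush in it. At the start lowest of the stack, on the balance's pan; its rim shows around the green one. All four boxes are stacked loose, centred within a few mm and turned by less than 0.2 rad to each other, long sides alike. Origin: centre of its underside.
- tray_blue: Shallow blue tray, fixed to the table, 217 (x) x 90 (y) mm, 12 mm high over all. Floor 4 mm thick, lined grey; walls rise 8 mm above it. Two open wells in a row along x, both centred on y = 0: the small well, 80 (x) x 56 (y) mm inside, centre at x = -63.5 mm; the large well, 122 (x) x 80 (y) mm inside, centre at x = +42.5 mm. Origin: centre of its underside. It may lie at any yaw.
- tray_red: Shallow red tray, fixed to the table, 217 (x) x 90 (y) mm, 12 mm high over all. Floor 4 mm thick, lined grey; walls rise 8 mm above it. Two open wells in a row along x, both centred on y = 0: the small well, 80 (x) x 56 (y) mm inside, centre at x = -63.5 mm; the large well, 122 (x) x 80 (y) mm inside, centre at x = +42.5 mm. Origin: centre of its underside. It may lie at any yaw.
- balance: Grey and white laboratory balance, fixed, 165 (x) x 170 (y) mm, with a round steel pan of 140 mm diameter whose top, rigid, is 45 mm above the table. Origin: on the table under the pan's centre; the housing reaches from x = -90 to +75 mm. The stack on it reaches 165 mm above the table.
- juglet: Small terracotta juglet, loose, 58 mm across and 62 mm high. Origin: centre of its underside. To be left alone.
- loupe: Round steel loupe, loose, lying flat, 47 mm across and 20 mm high. Origin: centre of its underside. To be left alone.
- stamp: Hand stamp, loose: black base 44 x 30 x 22 mm with a wooden knob, 63 mm high over all. Origin: centre of its underside. To be left alone. (A pink note block, 50 x 50 x 16 mm, also stands among these things; nothing among them is taller than 65 mm but the stack.)
Not all that is in view belongs to the job. What is shaped like the box_black but orange is not meant.

How it is judged:
By the outcome, as a careful person would: the job done as asked, in the order asked, and still so for the second after the job is handed in, with the robot touching nothing.
It also fails if it takes over 141 s, if anything falls off the work surface, if the arm or the gripper's body presses on something with over 40 N, if the wrist force passes 120 N, or if a joint passes its speed limit or range.

## Working session

There is one attempt and no reset: what is moved stays moved. The work goes in short steps, Python scripts to look and compute and a tool call to move; the robot and the scene stay as the last step left them, time stands still between calls to the robot, and variables do not carry over. Pictures are saved under pics/ and viewed, about 12 in all and at most 16, crops included, and the job is handed in when it is done.

Besides the shell and the picture viewer there is one more tool, called after "Emit:" as name(argument=value, ...) on one line, values as JSON. drive_tool: Moves the arm, as the interface text tells. Its arguments: {"type":"object","properties":{"steps":{"type":"array"},"grip_force":{"type":"number"}},"required":["steps"]}

```bash
mkdir -p pics; ls
python3 - <<'E'
from workcell import monitor, grab_frame
import cv2
s=monitor.observe(); print(s)
for n in("top","side"):
    f=grab_frame(n); im=f.pop("frame"); print(n,f,im.shape)
    cv2.imwrite(f"pics/{n}0.png",cv2.resize(im[:,:,::-1],(800,600),interpolation=cv2.INTER_CUBIC))
E
```

```text
pics
{'clock': 0.0, 'qpos': array([-1.18515182,  0.52201026, -0.0363208 ,  1.59997059,  0.02117623,
        1.02112029, -0.11278471]), 'qd': array([ 0.00189819, -0.00072422,  0.00148391, -0.00044384, -0.00182007,
       -0.00114254, -0.00019004]), 'joint_efforts': array([-1.97088055e-03, -9.27122211e+01,  1.97893001e+00, -3.69946682e+01,
        1.78202474e-02,  8.32996331e-03,  1.02536177e-05]), 'position': array([0.27503012, 0.56088691, 0.24474153]), 'tool_rot': array([-1.57085970e+00,  1.12268138e-03,  1.11493826e+00]), 'force': array([0.21003783, 0.08038122, 0.5115814 ]), 'moment': array([-0.04437119, -0.00813559, -0.03664052]), 'grip_width': 0.08511512561885846}
top {'vertical_fov': 48.02988312070092, 'cx': 255.65981294185852, 'cy': 187.29818501042794, 'xyz': array([0.3120301 , 0.01102251, 1.32116111]), 'orientation': array([-3.00587883, -0.01604966, -1.59660764])} (384, 512, 3)
side {'vertical_fov': 44.20193862783504, 'cx': 260.74494612719934, 'cy': 197.44775400246252, 'xyz': array([ 0.05498153, -0.69012377,  0.81003284]), 'orientation': array([-2.27084857,  0.01683806, -0.58491449])} (384, 512, 3)
```

View pics/top0.png

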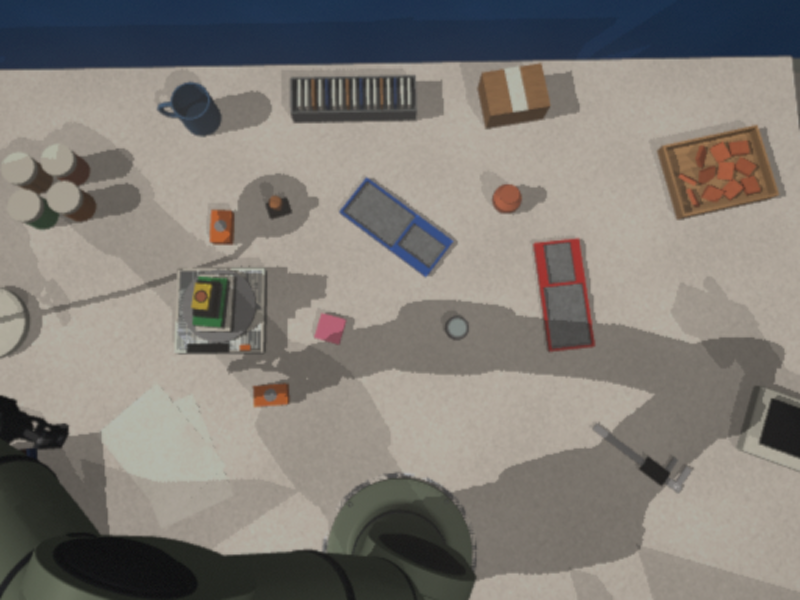

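View pics/side0.png

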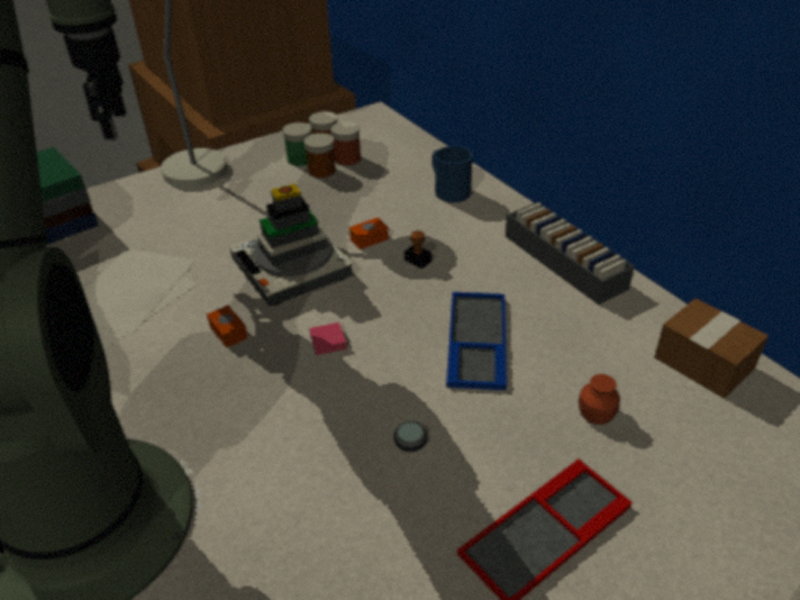

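Top view: stack on the balance at about (212,302), yellow box at (203,297). The orange boxes at (221,227) and (271,395) are decoys. The blue tray is at (397,226) with its small well to the lower right, and the red tray at (563,295) with its small well at the top. Next, enlarged crops of the stack and trays.

```bash
cat > h.py <<'E'
import numpy as np, cv2
from scipy.spatial.transform import Rotation as Ro
from workcell import monitor, grab_frame
def K(f):
    h,w=f["frame"].shape[:2]; return h/2/np.tan(np.radians(f["vertical_fov"])/2)
def toworld(f,uv,z):
    uv=np.atleast_2d(uv).astype(float); F=K(f)
    d=np.c_[(uv[:,0]-f["cx"])/F,(uv[:,1]-f["cy"])/F,np.ones(len(uv))]
    d=Ro.from_euler("xyz",f["orientation"]).apply(d)
    return f["xyz"]+d*((z-f["xyz"][2])/d[:,2])[:,None]
def topix(f,p):
    c=Ro.from_euler("xyz",f["orientation"]).inv().apply(np.atleast_2d(p)-f["xyz"]); F=K(f)
    return np.c_[c[:,0]/c[:,2]*F+f["cx"],c[:,1]/c[:,2]*F+f["cy"]]
def crop(f,x0,y0,x1,y1,s,name):
    cv2.imwrite("pics/"+name,cv2.resize(f["frame"][y0:y1,x0:x1,::-1],None,fx=s,fy=s,interpolation=cv2.INTER_CUBIC))
def box(c,yaw,L,W,z):
    R=np.array([[np.cos(yaw),-np.sin(yaw)],[np.sin(yaw),np.cos(yaw)]])
    q=np.array([[1,1],[1,-1],[-1,-1],[-1,1]])*[L/2,W/2]
    return np.c_[q@R.T+c,np.full(4,z)]
E
python3 - <<'E'
from h import *
f=grab_frame("top")
im=f["frame"][160:235,105:180,::-1]
a=cv2.resize(im,(590,590),interpolation=cv2.INTER_CUBIC)
cv2.imwrite("pics/stack.png",a)
crop(f,210,105,390,235,4.4,"trays.png")
g=grab_frame("side"); crop(g,130,100,250,200,6,"stackside.png")
for n,uv,z in[("stack",(203/1.5625,297/1.5625),.165),("blue",(397/1.5625,226/1.5625),.012),("red",(563/1.5625,295/1.5625),.012)]: print(n,toworld(f,uv,z))
E
```

```text
stack [[0.46983635 0.32716429 0.165     ]]
blue [[ 0.62412053 -0.01314223  0.012     ]]
red [[ 0.4779515  -0.33648794  0.012     ]]
```

View pics/stack.png

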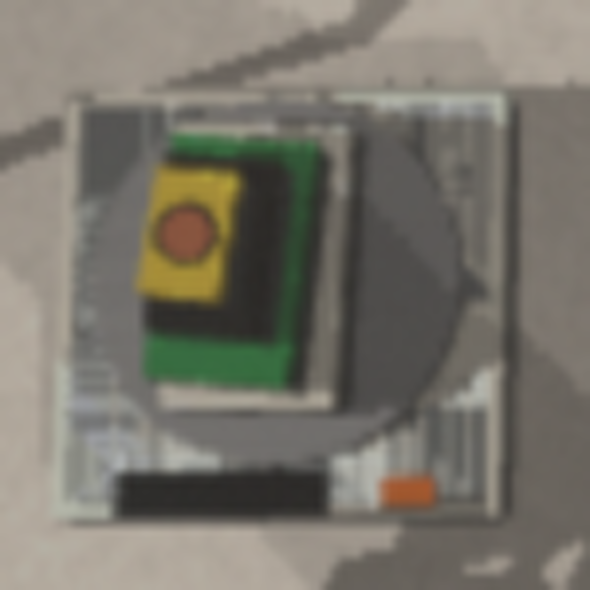

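View pics/trays.png

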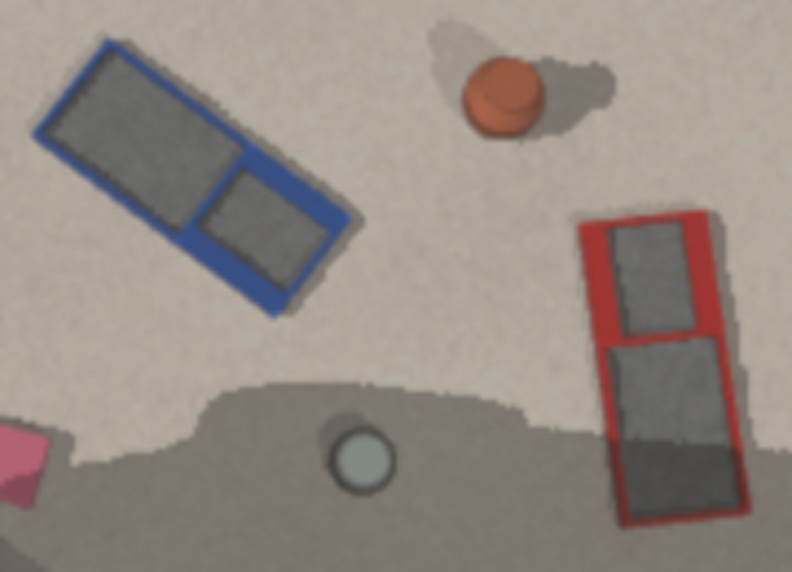

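View pics/stackside.png

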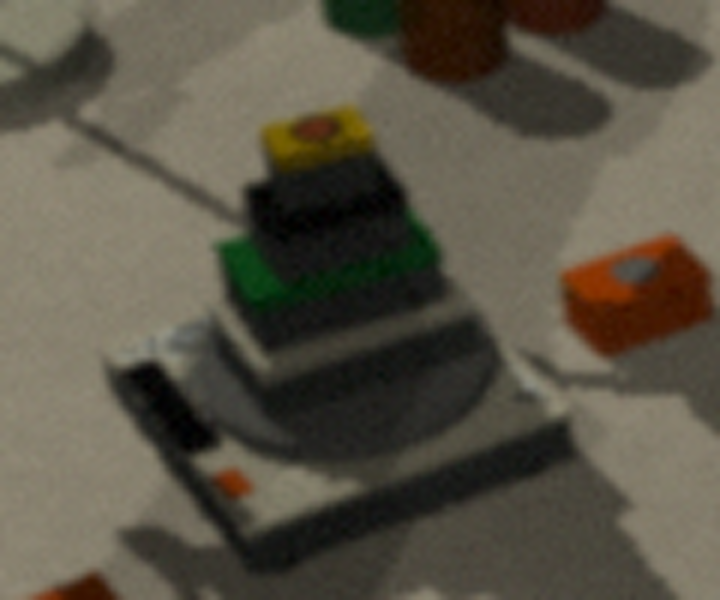

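Run:
```python
from h import *
f=grab_frame("top")
def fit(nm,pts,s,x0,y0,z):
    p=(np.array(pts)+.5)/s-.5+[x0,y0]
    w=toworld(f,p,z)[:,:2]
    e=[np.linalg.norm(w[i]-w[(i+1)%4]) for i in range(4)]
    d=(w[2]-w[1])+(w[3]-w[0]); 
    print(nm,"c",w.mean(0).round(4),"edges",np.round(e,4),"side yaw(1->2)",np.degrees(np.arctan2(-d[1],-d[0])).round(1))
S=(590/75,105,160)
fit("yellow",[(157,170),(242,172),(220,302),(138,292)],*S,.165)
fit("black",[(165,155),(290,158),(278,342),(145,332)],*S,.135)
fit("green",[(170,135),(323,143),(295,388),(143,378)],*S,.105)
fit("white",[(182,122),(352,128),(332,410),(160,408)],*S,.075)
T=(4.4,210,105)
fit("blue",[(35,133),(110,38),(352,215),(277,317)],*T,.012)
fit("red",[(580,225),(708,210),(750,513),(622,527)],*T,.012)
for n,p,z in[("jug",(505,97),.05),("loupe",(362,460),.02)]: print(n,toworld(f,(np.array(p)+.5)/4.4-.5+[210,105],z))
for n,p,z in[("stamp",(278,205),.04),("or1",(221,227),.03),("or2",(271,395),.03),("pink",(331,328),.016)]: print(n,toworld(f,np.array(p)/1.5625,z))
```

```text
yellow c [0.4721 0.3307] edges [0.0291 0.0453 0.0282 0.0424] side yaw(1->2) -8.4
black c [0.4715 0.3283] edges [0.0439 0.0652 0.0466 0.0628] side yaw(1->2) -4.3
green c [0.4704 0.3315] edges [0.0553 0.0891 0.0544 0.0883] side yaw(1->2) -5.7
white c [0.4719 0.3307] edges [0.0629 0.1048 0.0628 0.1063] side yaw(1->2) -3.5
blue c [ 0.6249 -0.0113] edges [0.0874 0.2141 0.0904 0.2154] side yaw(1->2) 51.3
red c [ 0.4803 -0.3378] edges [0.0919 0.2152 0.0898 0.214 ] side yaw(1->2) 4.5
jug [[ 0.66633652 -0.22782653  0.05      ]]
loupe [[ 0.41968757 -0.12249951  0.02      ]]
stamp [[0.66441823 0.21827396 0.04      ]]
or1 [[0.62538751 0.33094964 0.03      ]]
or2 [[0.29828998 0.23362946 0.03      ]]
pink [[0.42364626 0.12003973 0.016     ]]
```

The yellow box is the top one, at top pixel (129,190) of the raw frame. The two orange boxes and the pink block are rejected. I'm moving above the stack for a close look.

Emit:
drive_tool(steps=[85,19.7,-23,0,1.8,85,19.7,-23,0,1.8,85,19.7,-23,0,1.8,85,19.7,-23,0,1.8,85,19.7,-23,0,1.8], grip_force=30)

```text
clock: 0.67
position: [0.3743, 0.445, 0.2453]
tool_rot: [-1.571, 0.0, 1.274]
force: [0.9, 0.1, -0.1]
grip_width: 0.085
```

Emit:
drive_tool(steps=[85,19.7,-23,0,1.8,85,19.7,-23,0,1.8,85,19.7,-23,0,1.8,85,19.7,-23,0,1.8,85,19.7,-23,0,1.5])

```text
clock: 1.08
position: [0.4729, 0.3299, 0.2453]
tool_rot: [-1.571, 0.0, 1.426]
force: [0.2, 0.5, -0.1]
grip_width: 0.0851
```

Run:
```python
from h import *
s=monitor.observe(); print(s["clock"],s["qpos"].round(3),s["position"],s["tool_rot"],s["force"].round(1))
g=grab_frame("side"); crop(g,130,60,260,170,6,"g1.png")
p=s["position"]; 
for dz in(0,-.014): print((topix(g,p+[0,0,dz])-[130,60])*6)
```

```text
1.0833 [-0.67   0.444 -0.057  1.73   0.03   0.968  0.687] [0.47290992 0.32990119 0.24532505] [-1.57081795e+00  2.73467521e-06  1.42560200e+00] [ 0.2  0.5 -0.1]
[[296.53197952 201.72199581]]
[[300.74910139 231.66250799]]
```

View pics/g1.png

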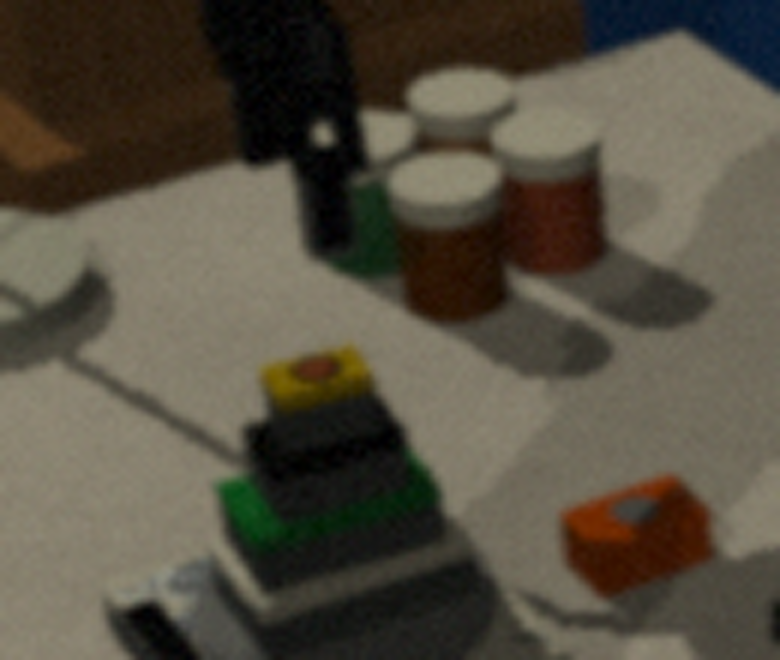

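Run:
```python
from h import *
s=monitor.observe(); g=grab_frame("side")
p=s["position"];d=np.array([np.cos(1.4256),np.sin(1.4256),0])
for dz in(0,-.014,.012):
  for o in(.0425,.057): print(dz,o,((topix(g,p-o*d+[0,0,dz])-[130,60])*6).round(0))
f=grab_frame("top"); crop(f,90,110,210,240,5,"t1.png")
# reproject top-measured stack into side crop
for n,c,y,L,W,z in[("y",(.4721,.3307),-8.4,.044,.028,.165),("g",(.4704,.3315),-5.7,.09,.052,.105)]: print(n,((topix(g,box(c,np.radians(y),L,W,z))-[130,60])*6).round(0).tolist())
```

```text
0 0.0425 [[343. 248.]]
0 0.057 [[355. 264.]]
-0.014 0.0425 [[347. 278.]]
-0.014 0.057 [[359. 294.]]
0.012 0.0425 [[340. 222.]]
0.012 0.057 [[351. 237.]]
y [[355.0, 341.0], [375.0, 370.0], [279.0, 394.0], [260.0, 364.0]]
g [[401.0, 430.0], [444.0, 484.0], [255.0, 539.0], [216.0, 482.0]]
```

The open tips sit level with the TCP, and about 12 mm ahead of it at 28 mm opening. The stack fit agrees with the side view. I'm descending on the yellow box and closing.

Emit:
drive_tool(steps=[85,0,0,-20,0,85,0,0,-20,0,85,0,0,-20,0,85,0,0,-16,0,85,0,0,-10,0])

```text
clock: 1.65
position: [0.4709, 0.3317, 0.1576]
tool_rot: [-1.569, 0.001, 1.425]
force: [-0.1, 0.1, -0.3]
grip_width: 0.0851
```

Emit:
drive_tool(steps=[60,0,0,0,0,45,0,0,0,0,35,0,0,0,0,24,0,0,0,0,20,0,0,0,0])

```text
clock: 2.07
position: [0.4725, 0.3315, 0.1603]
tool_rot: [-1.572, -0.001, 1.424]
force: [-1.7, -1.2, 8.9]
grip_width: 0.0273
```

Emit:
drive_tool(steps=[15,0,0,0,0,15,0,0,0,0,15,0,0,0,0,15,0,0,0,0,15,0,0,0,0])

```text
clock: 2.48
position: [0.4725, 0.3315, 0.1603]
tool_rot: [-1.572, -0.001, 1.424]
force: [-1.4, 0.1, 5.6]
grip_width: 0.0272
```

Run:
```python
from h import *
g=grab_frame("side"); crop(g,130,60,260,170,6,"g2.png")
```

```text
(no output)
```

View pics/g2.png

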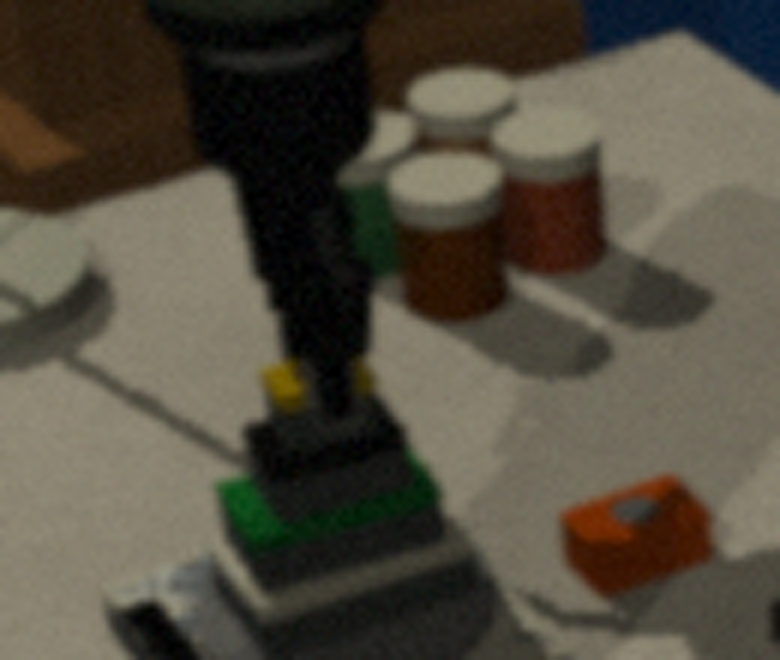

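Emit:
drive_tool(steps=[15,0,0,5,0,15,0,0,10,0,15,0,0,15,0,15,0,0,15,0,15,0,0,15,0])

```text
clock: 2.95
position: [0.4722, 0.3312, 0.221]
tool_rot: [-1.571, -0.0, 1.424]
force: [0.7, 0.2, -0.1]
grip_width: 0.0273
```

Emit:
drive_tool(steps=[15,3,-10,0,-3,15,5,-18,0,-5,15,6,-20,0,-6,15,6,-20,0,-6,15,6,-20,0,-6])

```text
clock: 3.37
position: [0.4984, 0.2424, 0.2204]
tool_rot: [-1.571, -0.001, 0.965]
force: [0.7, 0.9, -0.8]
grip_width: 0.0274
```

Emit:
drive_tool(steps=[15,6,-20,0,-6,15,6,-20,0,-6,15,6,-20,0,-6,15,6,-20,0,-6,15,6,-20,0,-6])

```text
clock: 3.78
position: [0.5285, 0.1423, 0.2205]
tool_rot: [-1.57, -0.001, 0.441]
force: [0.5, 0.1, -0.4]
grip_width: 0.0272
```

Emit:
drive_tool(steps=[15,6,-20,0,-6,15,6,-20,0,-6,15,6,-20,0,-6,15,6,-20,0,-6,15,6,-20,0,-6])

```text
clock: 4.2
position: [0.5585, 0.0424, 0.2204]
tool_rot: [-1.57, -0.001, -0.082]
force: [-0.1, 0.5, 0.4]
grip_width: 0.0271
```

Emit:
drive_tool(steps=[15,6,-20,0,-6,15,6,-20,0,-6,15,4,-18,0,-6,15,3,-10,0,-6,15,2,-6,0,-4])

```text
clock: 4.62
position: [0.5794, -0.0323, 0.2204]
tool_rot: [-1.57, -0.001, -0.573]
force: [-0.1, -0.2, 0.1]
grip_width: 0.0271
```

Run:
```python
from h import *
s=monitor.observe(); print(s["clock"],s["qpos"].round(3),s["position"].round(4),s["tool_rot"].round(3),s["force"].round(1),s["grip_width"])
```

```text
4.6167 [-0.39   0.525  0.493  1.767 -0.303  0.924 -0.342] [ 0.5794 -0.0323  0.2204] [-1.57e+00 -1.00e-03 -5.73e-01] [-0.1 -0.2  0.1] 0.027139032562169294
```

Emit:
drive_tool(steps=[15,3,-14,-20,-3,15,3,-14.6,-30,-2.9,15,0,0,-30,0,15,0,0,-30,0,15,0,0,-20,0])

```text
clock: 5.03
position: [0.5847, -0.0592, 0.0877]
tool_rot: [-1.571, 0.002, -0.669]
force: [-0.3, 0.5, -0.3]
grip_width: 0.0276
```

Emit:
drive_tool(steps=[15,0,0,-15,0,15,0,0,-8,0,15,0,0,0,0,15,0,0,0,0,15,0,0,0,0])

```text
clock: 5.45
position: [0.5859, -0.0594, 0.0676]
tool_rot: [-1.57, -0.001, -0.669]
force: [-1.3, 0.4, -0.3]
grip_width: 0.0274
```

Run:
```python
from h import *
s=monitor.observe(); print(s["clock"],s["position"].round(4),s["tool_rot"].round(3),s["force"].round(1),s["grip_width"])
g=grab_frame("side"); crop(g,270,170,345,265,6,"g3.png")
```

```text
5.45 [ 0.5859 -0.0594  0.0676] [-1.57e+00 -1.00e-03 -6.69e-01] [-1.3  0.4 -0.3] 0.027425906007556546
```

View pics/g3.png

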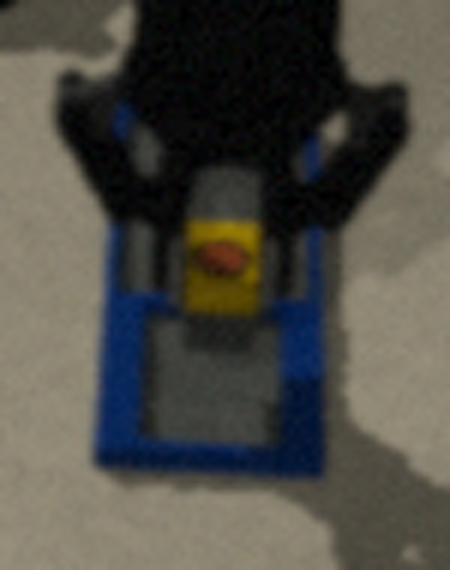

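Emit:
drive_tool(steps=[15,0,-1,-15,0,15,0,0,-12,0,15,0,0,-6,0,15,0,0,-3,0,15,0,0,-1.5,0])

```text
clock: 5.92
position: [0.5848, -0.0603, 0.0292]
tool_rot: [-1.571, 0.001, -0.669]
force: [-13.8, 3.6, 40.1]
grip_width: 0.0272
```

Emit:
drive_tool(steps=[15,0,0,-0.7,0,15,0,0,-0.5,0,15,0,0,0,0,15,0,0,0,0,15,0,0,0,0])

```text
clock: 6.33
position: [0.5848, -0.0604, 0.0292]
tool_rot: [-1.57, 0.001, -0.669]
force: [-13.3, 2.5, 32.7]
grip_width: 0.0273
```

Floor contact (33 N). I'm relieving the press, then releasing.

Emit:
drive_tool(steps=[15,0,0,0.7,0,15,0,0,0.6,0,15,0,0,0,0,30,0,0,0,0,33,0,0,0,0])

```text
clock: 6.75
position: [0.5852, -0.0604, 0.0289]
tool_rot: [-1.571, -0.0, -0.669]
force: [-0.4, 0.8, 0.3]
grip_width: 0.0331
```

Emit:
drive_tool(steps=[40,0,0,0,0,50,0,0,0,0,50,0,0,0,0,50,0,0,10,0,50,0,0,20,0])

```text
clock: 7.17
position: [0.584, -0.0604, 0.058]
tool_rot: [-1.573, 0.002, -0.669]
force: [0.2, 0.3, 0.3]
grip_width: 0.0497
```

Emit:
drive_tool(steps=[85,0,0,30,0,85,0,0,40,0,85,0,0,40,0,85,0,0,30,0,85,0,0,10,0])

```text
clock: 7.58
position: [0.5865, -0.061, 0.2141]
tool_rot: [-1.567, -0.004, -0.669]
force: [-0.3, 0.4, 0.1]
grip_width: 0.085
```

Run:
```python
from h import *
s=monitor.observe(); print(s["clock"],s["position"].round(4),s["tool_rot"].round(3),s["force"].round(1),s["grip_width"])
g=grab_frame("side"); crop(g,270,170,345,265,6,"g4.png")
```

```text
7.5833 [ 0.5865 -0.061   0.2141] [-1.567 -0.004 -0.669] [-0.3  0.4  0.1] 0.08498008587676513
```

View pics/g4.png

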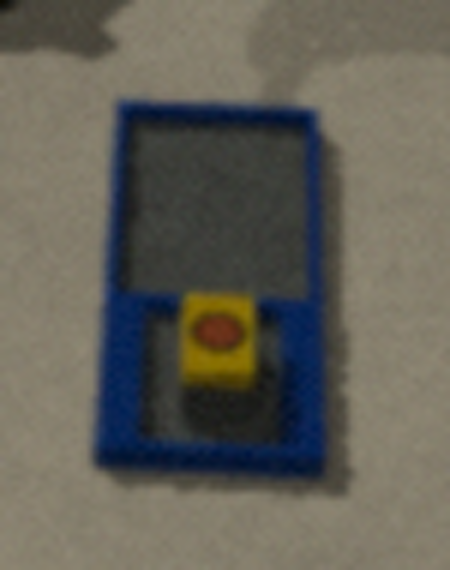

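Yellow sits flat in the blue small well (crop pixel 218,345). Next I'm re-measuring the stack with black on top.

Run:
```python
from h import *
f=grab_frame("top")
cv2.imwrite("pics/stack2.png",cv2.resize(f["frame"][165:220,110:165,::-1],(770,770)[:2] and (594,594),interpolation=cv2.INTER_CUBIC))
```

```text
(no output)
```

View pics/stack2.png

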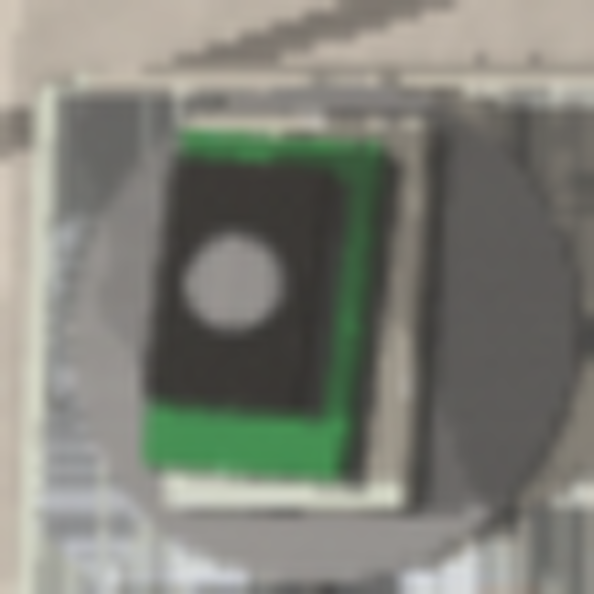

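```bash
cat >> h.py <<'E'
def fit(f,nm,pts,s,x0,y0,z):
    p=(np.array(pts)+.5)/s-.5+[x0,y0]
    w=toworld(f,p,z)[:,:2]
    e=[np.linalg.norm(w[i]-w[(i+1)%4]) for i in range(4)]
    d=(w[2]-w[1])+(w[3]-w[0]); 
    print(nm,"c",w.mean(0).round(4),"edges",np.round(e,4),"yaw",np.degrees(np.arctan2(-d[1],-d[0])).round(1))
E
python3 - <<'E'
from h import *
f=grab_frame("top");S=(10.8,110,165)
fit(f,"black",[(173,153),(323,164),(297,413),(147,402)],*S,.135)
fit(f,"green",[(183,130),(388,143),(345,480),(143,470)],*S,.105)
fit(f,"white",[(190,110),(428,122),(408,507),(163,505)],*S,.075)
E
```

```text
black c [0.4721 0.3315] edges [0.0385 0.0644 0.0383 0.0643] yaw -5.2
green c [0.47   0.3318] edges [0.054  0.0894 0.0526 0.0901] yaw -6.2
white c [0.4724 0.331 ] edges [0.0642 0.1042 0.0652 0.1069] yaw -2.8
```

Emit:
drive_tool(steps=[85,-3,10,0,4,85,-5,18,0,6.5,85,-6,20,0,6.5,85,-6,20,0,6.5,85,-6,20,0,6.5])

```text
clock: 8.15
position: [0.558, 0.0284, 0.2075]
tool_rot: [-1.572, 0.002, -0.14]
force: [-0.1, -0.6, -0.5]
grip_width: 0.0853
```

Emit:
drive_tool(steps=[85,-6,20,0,6.5,85,-6,20,0,6.5,85,-6,20,0,6.5,85,-6,20,0,6.5,85,-6,20,0,6.5])

```text
clock: 8.57
position: [0.528, 0.1284, 0.2076]
tool_rot: [-1.57, 0.002, 0.428]
force: [0.7, -0.7, -0.2]
grip_width: 0.0852
```

Emit:
drive_tool(steps=[85,-6,21,0,6.5,85,-6,21,0,6.5,85,-6,21,0,6.5,85,-6,21,0,6.5,85,-6,21,0,6.5])

```text
clock: 8.98
position: [0.498, 0.2333, 0.2076]
tool_rot: [-1.569, 0.002, 0.995]
force: [0.6, 0.7, 0.4]
grip_width: 0.0849
```

Emit:
drive_tool(steps=[85,-6,21,0,6.5,85,-6,21,0,6.5,85,-6,21,0,6.5,85,-4,16,0,2.5,85,0,0,0,0])

```text
clock: 9.4
position: [0.4754, 0.3147, 0.2077]
tool_rot: [-1.568, -0.0, 1.378]
force: [-0.8, 0.4, -0.8]
grip_width: 0.0853
```

Run:
```python
from h import *
s=monitor.observe(); print(s["clock"],s["qpos"].round(3),s["position"].round(4),s["tool_rot"].round(3),np.degrees(s["tool_rot"][2]),s["force"].round(1),s["grip_width"])
```

```text
9.4 [-0.653  0.479 -0.048  1.784  0.026  0.881  0.666] [0.4754 0.3147 0.2077] [-1.568 -0.     1.378] 78.96753121609366 [-0.8  0.4 -0.8] 0.08526848189041167
```

Emit:
drive_tool(steps=[85,-2,9,-10,3,85,-1.3,7.8,-15,2.8,85,0,0,-20,0,85,0,0,-20,0,85,0,0,-10,0])

```text
clock: 9.82
position: [0.4729, 0.3272, 0.1311]
tool_rot: [-1.568, 0.003, 1.472]
force: [-0.3, -0.1, -0.2]
grip_width: 0.0854
```

Emit:
drive_tool(steps=[85,0,0,-4.7,0,70,0,0,0,0,60,0,0,0,0,52,0,0,0,0,46,0,0,0,0])

```text
clock: 10.23
position: [0.4743, 0.3286, 0.1301]
tool_rot: [-1.572, -0.001, 1.474]
force: [0.1, 1.2, 0.9]
grip_width: 0.0463
```

Emit:
drive_tool(steps=[42,0,0,0,0,38,0,0,0,0,28,0,0,0,0,28,0,0,0,0,28,0,0,0,0], grip_force=40)

```text
clock: 10.65
position: [0.4741, 0.3287, 0.1301]
tool_rot: [-1.572, -0.001, 1.474]
force: [-1.5, -0.4, 9.0]
grip_width: 0.0394
```

Emit:
drive_tool(steps=[28,0,0,3,0,28,0,0,5,0,28,0,0,10,0,28,0,0,20,0,28,0,0,20,0])

```text
clock: 11.07
position: [0.4736, 0.3282, 0.1883]
tool_rot: [-1.57, 0.001, 1.475]
force: [-0.1, 0.0, -0.0]
grip_width: 0.0388
```

Run:
```python
from h import *
g=grab_frame("side"); crop(g,130,80,240,185,6,"g5.png")
```

```text
(no output)
```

View pics/g5.png

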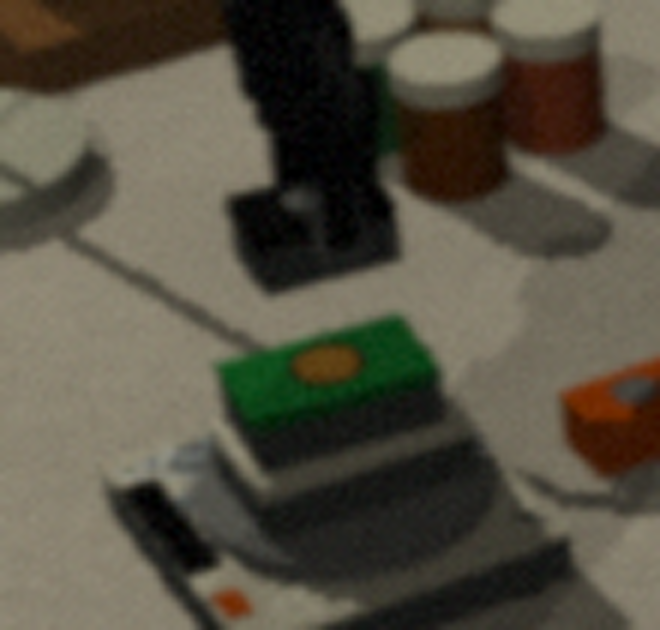

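Black is lifted level and green is undisturbed. I'm carrying it to the red tray.

Emit:
drive_tool(steps=[28,1,-10,2,0,28,2,-20,0,0.5,28,3,-28,0,0.5,28,3,-28,0,0.5,28,3,-28,0,0.5])

```text
clock: 11.53
position: [0.4855, 0.2124, 0.1892]
tool_rot: [-1.57, 0.001, 1.51]
force: [0.9, -0.8, 0.0]
grip_width: 0.039
```

Emit:
drive_tool(steps=[28,3,-28,0,0.5,28,3,-28,0,0.5,28,3,-28,0,0.5,28,3,-28,0,0.5,28,3,-28,0,0.5])

```text
clock: 11.95
position: [0.5003, 0.0723, 0.1892]
tool_rot: [-1.57, 0.0, 1.553]
force: [1.1, 0.0, -1.3]
grip_width: 0.0388
```

Emit:
drive_tool(steps=[28,3,-28,0,0.5,28,3,-28,0,0.5,28,3,-28,0,0.5,28,3,-28,0,0.5,28,3,-28,0,0.5])

```text
clock: 12.37
position: [0.5152, -0.0677, 0.1892]
tool_rot: [-1.57, 0.0, 1.597]
force: [0.2, 0.1, -0.8]
grip_width: 0.0388
```

Emit:
drive_tool(steps=[28,3,-28,0,0.5,28,3,-28,0,0.5,28,3,-28,0,0.5,28,3,-28,0,0.5,28,3,-28,0,0.5])

```text
clock: 12.78
position: [0.53, -0.2076, 0.1892]
tool_rot: [-1.57, -0.0, 1.64]
force: [0.8, 1.2, -0.4]
grip_width: 0.0391
```

Run:
```python
from h import *
s=monitor.observe(); print(s["clock"],s["qpos"].round(3),s["position"].round(4),s["tool_rot"].round(3),np.degrees(s["tool_rot"][2]),s["force"].round(1),s["grip_width"])
```

```text
12.7833 [ 0.291  0.5   -0.031  1.804  0.02   0.838  1.891] [ 0.53   -0.2076  0.1892] [-1.57 -0.    1.64] 93.97941378098531 [ 0.8  1.2 -0.4] 0.03906026663250959
```

Emit:
drive_tool(steps=[28,3,-28,0,0.5,28,3,-28,0,0,28,3,-28,0,0,28,3,-25,0,0,28,3.6,-16.4,-10,0])

```text
clock: 13.2
position: [0.5456, -0.3349, 0.1805]
tool_rot: [-1.572, 0.002, 1.646]
force: [0.7, -0.1, -0.3]
grip_width: 0.039
```

Emit:
drive_tool(steps=[28,0,0,-20,0,28,0,0,-30,0,28,0,0,-30,0,28,0,0,-20,0,28,0,0,-10,0])

```text
clock: 13.62
position: [0.5444, -0.3307, 0.0664]
tool_rot: [-1.567, -0.002, 1.649]
force: [0.0, 0.1, -1.1]
grip_width: 0.0397
```

Emit:
drive_tool(steps=[28,0,0,-5,0,28,0,0,0,0,28,0,0,0,0,28,0,0,0,0,28,0,0,0,0])

```text
clock: 14.03
position: [0.547, -0.3314, 0.0655]
tool_rot: [-1.572, 0.001, 1.649]
force: [0.3, -0.2, -1.0]
grip_width: 0.0391
```

Run:
```python
from h import *
s=monitor.observe(); print(s["clock"],s["qpos"].round(3),s["position"].round(4),s["tool_rot"].round(3),np.degrees(s["tool_rot"][2]),s["force"].round(1),s["grip_width"])
g=grab_frame("side"); crop(g,285,230,410,384,4,"g6.png")
b=box((.4803,-.3378),np.radians(184.5),.217,.09,.012)
print(((topix(g,b)-[285,230])*4).round().tolist())
```

```text
14.0333 [ 0.466  0.764 -0.022  1.681  0.023  0.695  2.082] [ 0.547  -0.3314  0.0655] [-1.572e+00  1.000e-03  1.649e+00] 94.4817425828945 [ 0.3 -0.2 -1. ] 0.03913807553444753
[[164.0, 623.0], [31.0, 482.0], [343.0, 252.0], [480.0, 365.0]]
```

View pics/g6.png

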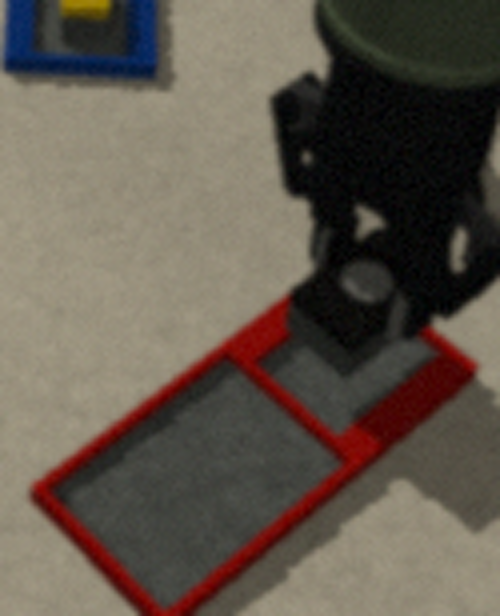

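Emit:
drive_tool(steps=[28,-1,-1.5,-12,0,28,0,0,-12,0,28,0,0,-7,0,28,0,0,-3,0,28,0,0,0,0])

```text
clock: 14.5
position: [0.5449, -0.3322, 0.0294]
tool_rot: [-1.569, -0.001, 1.649]
force: [-0.1, 0.1, -0.8]
grip_width: 0.0393
```

Emit:
drive_tool(steps=[28,0,0,-0.7,0,28,0,0,-0.5,0,28,0,0,-0.3,0,28,0,0,0,0,28,0,0,0,0])

```text
clock: 14.92
position: [0.5452, -0.3324, 0.0291]
tool_rot: [-1.57, -0.0, 1.649]
force: [-6.9, 3.9, 17.6]
grip_width: 0.0391
```

Contact at 17.6 N. Releasing with a small opening.

Emit:
drive_tool(steps=[28,0,0,0.5,0,28,0,0,0,0,42,0,0,0,0,45,0,0,0,0,48,0,0,0,0])

```text
clock: 15.33
position: [0.5454, -0.3325, 0.0289]
tool_rot: [-1.571, -0.0, 1.649]
force: [-0.1, 0.3, 0.2]
grip_width: 0.0476
```

Emit:
drive_tool(steps=[50,0,0,0,0,50,0,0,5,0,50,0,0,15,0,50,0,0,25,0,60,0,0,35,0])

```text
clock: 15.75
position: [0.5444, -0.332, 0.1093]
tool_rot: [-1.568, -0.002, 1.649]
force: [0.8, 0.4, 0.9]
grip_width: 0.0596
```

Emit:
drive_tool(steps=[85,0,0,35,0,85,0,0,30,0,85,-3,10,10,0,85,-3,20,0,0,85,-3,28,0,-0.5])

```text
clock: 16.17
position: [0.5361, -0.2758, 0.1862]
tool_rot: [-1.573, 0.002, 1.638]
force: [0.4, 0.0, -0.7]
grip_width: 0.0851
```

Emit:
drive_tool(steps=[85,-3,28,0,-0.5,85,-3,28,0,-0.5,85,-3,28,0,-0.5,85,-3,28,0,-0.5,85,-3,28,0,-0.5])

```text
clock: 16.58
position: [0.521, -0.1331, 0.1852]
tool_rot: [-1.572, 0.0, 1.596]
force: [0.5, 0.1, -0.4]
grip_width: 0.0853
```

Run:
```python
from h import *
s=monitor.observe(); print(s["clock"],s["qpos"].round(3),s["position"].round(4),s["tool_rot"].round(3),np.degrees(s["tool_rot"][2]),s["force"].round(1),s["grip_width"])
g=grab_frame("side"); f=grab_frame("top")
a=cv2.resize(g["frame"][230:384,285:410],None,fx=3,fy=3,interpolation=cv2.INTER_CUBIC)
b=cv2.resize(f["frame"][165:220,110:165],(420,462),interpolation=cv2.INTER_CUBIC)
cv2.imwrite("pics/m1.png",np.hstack([a,b])[:,:,::-1])
```

```text
16.5833 [ 0.161  0.46  -0.028  1.89   0.017  0.791  1.72 ] [ 0.521  -0.1331  0.1852] [-1.572  0.     1.596] 91.45633210282043 [ 0.5  0.1 -0.4] 0.08531957481164645
```

View pics/m1.png

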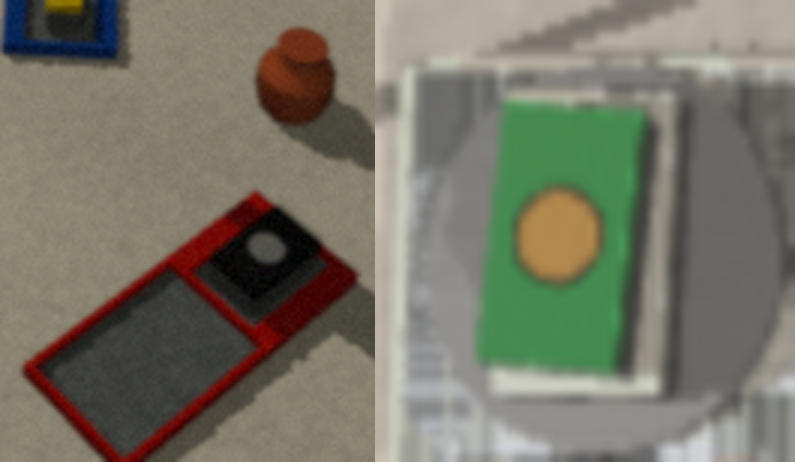

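Black is flat in the red small well, and green's position is unchanged. Next, green.

Emit:
drive_tool(steps=[85,-3,28,0,-0.5,85,-3,28,0,-0.5,85,-3,28,0,-0.5,85,-3,28,0,-0.5,85,-3,28,0,-0.5])

```text
clock: 17.1
position: [0.5062, 0.0063, 0.1851]
tool_rot: [-1.572, 0.0, 1.552]
force: [0.4, 0.3, -0.4]
grip_width: 0.0848
```

Emit:
drive_tool(steps=[85,-3,28,0,-0.5,85,-3,28,0,-0.5,85,-3,28,0,-0.5,85,-3,28,0,-0.5,85,-3,28,0,-0.5])

```text
clock: 17.52
position: [0.4913, 0.1465, 0.1851]
tool_rot: [-1.572, -0.0, 1.509]
force: [0.1, -0.9, -0.3]
grip_width: 0.0854
```

Emit:
drive_tool(steps=[85,-3,28,0,-0.5,85,-3,28,0,-0.5,85,-3,28,0,-0.5,85,-3,28,0,-0.5,85,-3,28,0,-0.5])

```text
clock: 17.93
position: [0.4764, 0.2866, 0.1851]
tool_rot: [-1.572, -0.0, 1.465]
force: [0.7, 0.4, -0.2]
grip_width: 0.0851
```

Emit:
drive_tool(steps=[85,-3,23,0,0,85,-2,15,0,0,85,-1,5,0,0,85,0,0,0,0,85,0,0,0,0])

```text
clock: 18.35
position: [0.4708, 0.3272, 0.1843]
tool_rot: [-1.571, 0.001, 1.465]
force: [-0.1, -1.0, 0.2]
grip_width: 0.085
```

Emit:
drive_tool(steps=[85,0,3,-10,0,85,0,0,-20,0,85,0,0,-25,0,85,0,0,-20,0,85,0,0,-11,0])

```text
clock: 18.77
position: [0.47, 0.3298, 0.0956]
tool_rot: [-1.569, 0.002, 1.465]
force: [-0.6, 0.1, 0.1]
grip_width: 0.0848
```

Emit:
drive_tool(steps=[80,0,0,0,0,72,0,0,0,0,65,0,0,0,0,60,0,0,0,0,56,0,0,0,0])

```text
clock: 19.18
position: [0.4709, 0.3319, 0.0992]
tool_rot: [-1.572, -0.001, 1.466]
force: [-0.2, 0.6, 0.7]
grip_width: 0.0559
```

Emit:
drive_tool(steps=[53,0,0,0,0,50,0,0,0,0,40,0,0,0,0,40,0,0,0,0,40,0,0,0,0], grip_force=50)

```text
clock: 19.6
position: [0.4708, 0.332, 0.0992]
tool_rot: [-1.572, -0.001, 1.466]
force: [-1.9, 0.5, 12.8]
grip_width: 0.0507
```

Emit:
drive_tool(steps=[40,0,0,3,0,40,0,0,5,0,40,0,0,10,0,40,0,0,20,0,40,0,0,20,0])

```text
clock: 20.02
position: [0.4702, 0.3312, 0.1572]
tool_rot: [-1.57, 0.001, 1.466]
force: [0.3, 0.1, -1.0]
grip_width: 0.051
```

Run:
```python
from h import *
g=grab_frame("side"); crop(g,130,80,240,185,6,"g7.png")
```

```text
(no output)
```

View pics/g7.png

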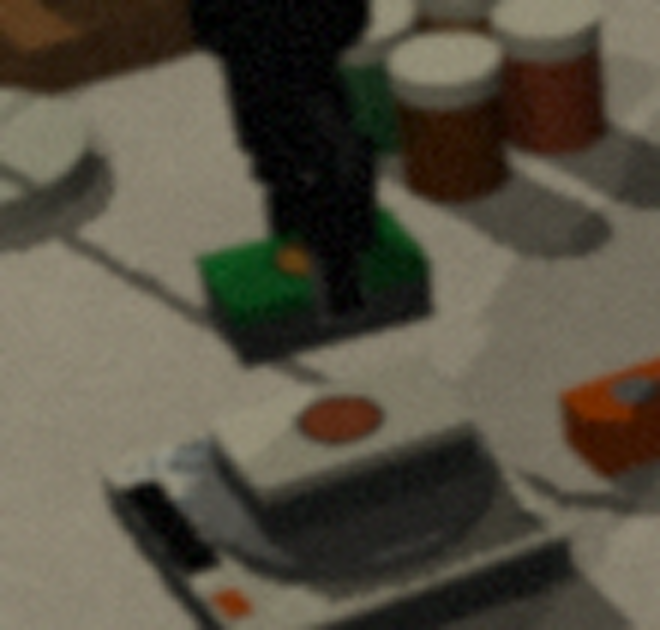

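Green is lifted level. To the blue large well.

Emit:
drive_tool(steps=[40,4,-8,5,-3,40,8,-14,5,-5,40,9,-16,0,-6.5,40,9,-16,0,-6.5,40,9,-16,0,-6.5])

```text
clock: 20.48
position: [0.5099, 0.2608, 0.1671]
tool_rot: [-1.571, -0.001, 0.98]
force: [-0.5, -0.2, -1.1]
grip_width: 0.0509
```

Emit:
drive_tool(steps=[40,9,-16,0,-6.5,40,9,-16,0,-6.5,40,9,-16,0,-6.5,40,9,-16,0,-6.5,40,9,-16,0,-6.5])

```text
clock: 20.9
position: [0.5548, 0.1808, 0.167]
tool_rot: [-1.57, -0.001, 0.413]
force: [-0.4, 0.3, -1.0]
grip_width: 0.051
```

Emit:
drive_tool(steps=[40,9,-16,0,-6.5,40,9,-16,0,-6.5,40,9,-16,0,-6.5,40,9,-16,0,-6.5,40,9,-16,0,-6.5])

```text
clock: 21.32
position: [0.5998, 0.1009, 0.1669]
tool_rot: [-1.57, -0.0, -0.154]
force: [-0.3, 0.3, -0.8]
grip_width: 0.051
```

Emit:
drive_tool(steps=[40,9,-16,0,-6.5,40,9,-15,0,-6.5,40,9,-14,0,-4.5,40,5,-7,0,0,40,0,0,0,0])

```text
clock: 21.73
position: [0.6321, 0.0479, 0.1666]
tool_rot: [-1.571, -0.001, -0.453]
force: [0.9, -0.4, -1.5]
grip_width: 0.0508
```

Emit:
drive_tool(steps=[40,7,-9,0,-4.5,40,7,-9,0,-4.5,40,5.4,-8,0,-3.7,40,0,0,-15,0,40,0,0,-25,0])

```text
clock: 22.15
position: [0.652, 0.0242, 0.128]
tool_rot: [-1.568, -0.002, -0.673]
force: [1.6, 0.2, -2.3]
grip_width: 0.0511
```

Emit:
drive_tool(steps=[40,0,0,-30,0,40,0,0,-20,0,40,0,0,-15,0,40,0,0,0,0,40,0,0,0,0])

```text
clock: 22.57
position: [0.6507, 0.0239, 0.0615]
tool_rot: [-1.571, 0.001, -0.674]
force: [0.4, -0.5, -1.2]
grip_width: 0.0508
```

Run:
```python
from h import *
s=monitor.observe(); print(s["clock"],s["qpos"].round(3),s["position"].round(4),s["tool_rot"].round(3),s["force"].round(1),s["grip_width"])
g=grab_frame("side"); crop(g,270,165,345,265,6,"g8.png")
print(((topix(g,box((.6249,-.0113),np.radians(51.3),.217,.09,.012))-[270,165])*6).round().tolist())
print(((topix(g,box(s["position"][:2],np.radians(90)+s["tool_rot"][2],.09,.052,s["position"][2]+.0058))-[270,165])*6).round().tolist())
```

```text
22.5667 [-0.399  0.842  0.432  1.663 -0.48   0.745 -0.41 ] [0.6507 0.0239 0.0615] [-1.571e+00  1.000e-03 -6.740e-01] [ 0.4 -0.5 -1.2] 0.05077448174608677
[[120.0, 127.0], [322.0, 136.0], [328.0, 487.0], [96.0, 475.0]]
[[161.0, 58.0], [282.0, 63.0], [283.0, 198.0], [154.0, 192.0]]
```

View pics/g8.png

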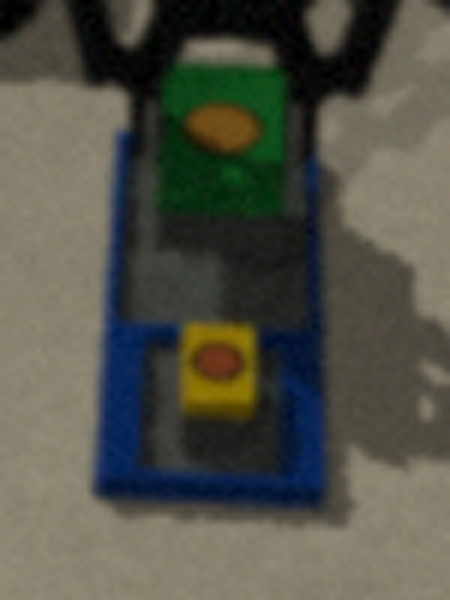

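Emit:
drive_tool(steps=[40,0.8,-2,-12,0,40,0,0,-10,0,40,0,0,-6,0,40,0,0,-3,0,40,0,0,0,0])

```text
clock: 23.03
position: [0.6512, 0.0215, 0.0293]
tool_rot: [-1.572, 0.001, -0.676]
force: [-0.9, 0.0, -1.2]
grip_width: 0.0509
```

Emit:
drive_tool(steps=[40,0,0,-0.7,0,40,0,0,-0.6,0,40,0,0,-0.4,0,40,0,0,0,0,40,0,0,0,0])

```text
clock: 23.45
position: [0.6517, 0.0215, 0.0287]
tool_rot: [-1.571, -0.0, -0.676]
force: [1.0, 0.2, -1.4]
grip_width: 0.0509
```

Emit:
drive_tool(steps=[40,0,0,-0.4,0,40,0,0,-0.4,0,40,0,0,-0.3,0,40,0,0,0,0,40,0,0,0,0])

```text
clock: 23.87
position: [0.6518, 0.0215, 0.0283]
tool_rot: [-1.57, -0.0, -0.676]
force: [-5.5, 0.9, 14.0]
grip_width: 0.0509
```

Contact at 14 N. Releasing, lifting and heading back.

Emit:
drive_tool(steps=[40,0,0,0.4,0,40,0,0,0,0,54,0,0,0,0,57,0,0,0,0,60,0,0,0,0])

```text
clock: 24.28
position: [0.6516, 0.0215, 0.0277]
tool_rot: [-1.571, 0.0, -0.676]
force: [0.0, -0.3, -0.1]
grip_width: 0.0604
```

Emit:
drive_tool(steps=[62,0,0,0,0,62,0,0,5,0,62,0,0,15,0,62,0,0,25,0,70,0,0,35,0])

```text
clock: 24.7
position: [0.6505, 0.0213, 0.108]
tool_rot: [-1.573, 0.002, -0.676]
force: [0.8, 0.1, 0.6]
grip_width: 0.0699
```

Emit:
drive_tool(steps=[85,0,0,35,0,85,-4,7,15,3,85,-8,14,0,6,85,-9,16,0,6.5,85,-9,16,0,6.5])

```text
clock: 25.12
position: [0.6215, 0.0749, 0.1596]
tool_rot: [-1.57, -0.002, -0.287]
force: [-0.2, -0.6, -0.0]
grip_width: 0.0847
```

Emit:
drive_tool(steps=[85,-9,16,0,6.5,85,-9,16,0,6.5,85,-9,16,0,6.5,85,-9,16,0,6.5,85,-9,16,0,6.5])

```text
clock: 25.53
position: [0.5764, 0.155, 0.1592]
tool_rot: [-1.571, -0.001, 0.281]
force: [0.7, -0.4, 0.2]
grip_width: 0.0851
```

Run:
```python
from h import *
s=monitor.observe(); print(s["clock"],s["qpos"].round(3),s["position"].round(4),np.degrees(s["tool_rot"][2]))
g=grab_frame("side"); f=grab_frame("top")
a=cv2.resize(g["frame"][165:265,270:345],(450,600),interpolation=cv2.INTER_CUBIC)
b=cv2.resize(f["frame"][165:220,110:165],(350,350),interpolation=cv2.INTER_CUBIC)
b=np.vstack([b,np.zeros((250,350,3),np.uint8)])
cv2.imwrite("pics/m2.png",np.hstack([a,b])[:,:,::-1])
```

```text
25.5333 [-0.542  0.595  0.26   1.766 -0.201  0.805  0.096] [0.5764 0.155  0.1592] 16.083734650434806
```

View pics/m2.png

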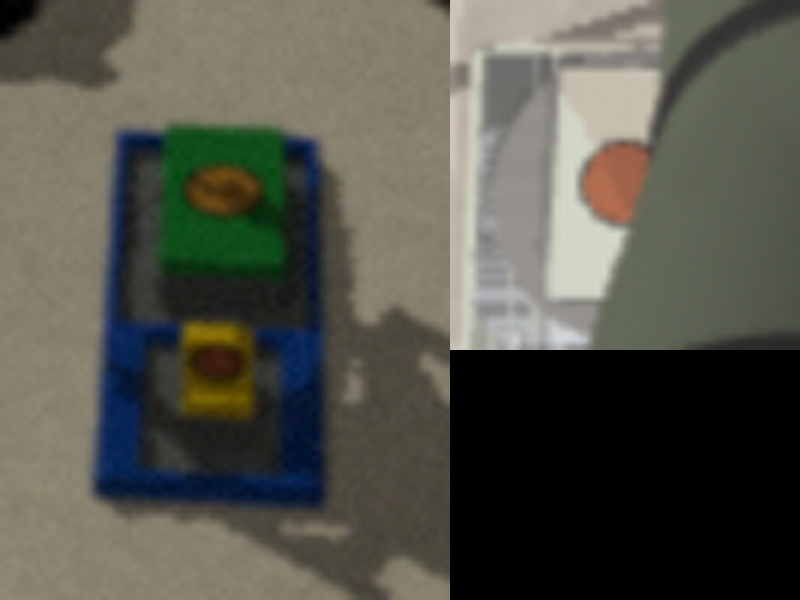

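Green and yellow are both seated. White is unmoved, so I'm approaching it.

Emit:
drive_tool(steps=[85,-9,16,0,6.5,85,-9,16,0,6.5,85,-9,16,0,6.5,85,-9,16,0,6.5,85,-9,16,0,6.5])

```text
clock: 26.05
position: [0.5318, 0.2344, 0.1589]
tool_rot: [-1.572, -0.001, 0.846]
force: [0.4, 0.1, 0.3]
grip_width: 0.0847
```

Emit:
drive_tool(steps=[85,-10,16,0,6.5,85,-10,16,0,6.5,85,-10,16,0,6.5,85,-10,16,0,6.5,85,-8,13,0,6.5])

```text
clock: 26.47
position: [0.4836, 0.312, 0.1589]
tool_rot: [-1.572, -0.0, 1.414]
force: [0.6, 0.0, 0.6]
grip_width: 0.0852
```

Emit:
drive_tool(steps=[85,-6,10,0,6,85,-3,6,0,0,85,0,0,0,0,85,0,0,0,0,85,0,0,0,0])

```text
clock: 26.88
position: [0.4754, 0.3265, 0.158]
tool_rot: [-1.571, 0.001, 1.51]
force: [0.5, -0.4, -0.3]
grip_width: 0.085
```

Emit:
drive_tool(steps=[85,-3,4,-10,0,85,0,0,-20,0.3,85,0,0,-25,0,85,0,0,-20,0,85,0,0,-10,0])

```text
clock: 27.3
position: [0.4707, 0.3305, 0.0699]
tool_rot: [-1.569, 0.002, 1.518]
force: [-0.1, -0.1, -0.0]
grip_width: 0.085
```

Emit:
drive_tool(steps=[85,0,0,-8,0,85,0,0,0,0,82,0,0,0,0,78,0,0,0,0,74,0,0,0,0])

```text
clock: 27.72
position: [0.4721, 0.3318, 0.0658]
tool_rot: [-1.572, -0.001, 1.52]
force: [-0.4, -0.4, -0.1]
grip_width: 0.074
```

Emit:
drive_tool(steps=[70,0,0,0,0,66,0,0,0,0,62,0,0,0,0,52,0,0,0,0,52,0,0,0,0], grip_force=60)

```text
clock: 28.13
position: [0.4719, 0.3318, 0.0658]
tool_rot: [-1.572, -0.001, 1.52]
force: [-2.1, -0.7, 13.2]
grip_width: 0.0627
```

Emit:
drive_tool(steps=[52,0,0,3,0,52,0,0,5,0,52,0,0,10,0,52,0,0,20,0,52,0,0,20,0])

```text
clock: 28.55
position: [0.4713, 0.3312, 0.1237]
tool_rot: [-1.57, 0.001, 1.52]
force: [-0.3, -0.7, -0.2]
grip_width: 0.0624
```

Run:
```python
from h import *
g=grab_frame("side"); crop(g,130,80,240,185,6,"g9.png")
```

```text
(no output)
```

The picture limit is reached, so from here I'm using measurements only. Grip width 62.4 mm indicates white is held. Carrying it to the red large well.

Emit:
drive_tool(steps=[52,0,-8,10,0,52,0,-16,10,0.4,52,-1,-24,5,0.4,52,-1,-28,0,0.4,52,-1,-28,0,0.4])

```text
clock: 29.02
position: [0.4683, 0.2259, 0.1484]
tool_rot: [-1.571, 0.0, 1.549]
force: [1.6, -0.1, -1.7]
grip_width: 0.0621
```

Run:
```python
from h import *
f=grab_frame("top")
# median colour at where the white box lay (on white lid before) vs pan, and stack-free check
for n,p in[("lid-left",(.445,.355,.075)),("lid-right",(.5,.31,.075)),("corner",(.44,.31,.075))]:
    u,v=topix(f,p)[0].astype(int); print(n,np.median(f["frame"][v-2:v+3,u-2:u+3].reshape(-1,3),0))
s=monitor.observe(); p=s["position"]
b=box(p[:2],s["tool_rot"][2]-np.pi/2,.08,.05,p[2]+.009)
for u,v in topix(f,b).astype(int): print((u,v),f["frame"][v,u])
```

```text
lid-left [101. 107.  91.]
lid-right [83. 87. 74.]
corner [89. 94. 80.]
(np.int64(161), np.int64(175)) [56 58 51]
(np.int64(180), np.int64(175)) [183 177 167]
(np.int64(179), np.int64(204)) [58 59 52]
(np.int64(160), np.int64(204)) [75 79 68]
```

Fz is about -1.7 N, which matches 160 g, so white is held. Continuing.

Emit:
drive_tool(steps=[52,-1,-28,0,0.4,52,-1,-28,0,0.4,52,-1,-28,0,0.4,52,-1,-28,0,0.4,52,-1,-28,0,0.4])

```text
clock: 29.48
position: [0.4631, 0.0858, 0.1481]
tool_rot: [-1.571, 0.0, 1.583]
force: [-0.2, 0.6, -1.7]
grip_width: 0.0627
```

Emit:
drive_tool(steps=[52,-1,-28,0,0.4,52,-1,-28,0,0.4,52,-1,-28,0,0.4,52,-1,-28,0,0.4,52,-2,-28,0,0.4])

```text
clock: 29.9
position: [0.4571, -0.0542, 0.1481]
tool_rot: [-1.571, 0.0, 1.618]
force: [-0.1, 0.9, -1.8]
grip_width: 0.0624
```

Emit:
drive_tool(steps=[52,-2,-28,0,0.4,52,-2,-28,0,0.4,52,-2,-28,0,0.3,52,-2,-28,0,0.3,52,-2,-28,0,0.3])

```text
clock: 30.32
position: [0.4468, -0.1942, 0.1481]
tool_rot: [-1.57, 0.0, 1.647]
force: [-0.5, 0.6, -1.0]
grip_width: 0.0626
```

Emit:
drive_tool(steps=[52,-2,-28,0,0,52,-2,-28,0,0,52,-2,-28,0,0,52,-1,-24,0,0,52,-1,-14,0,0])

```text
clock: 30.73
position: [0.4384, -0.3175, 0.1481]
tool_rot: [-1.57, 0.001, 1.645]
force: [-0.2, 1.2, -1.8]
grip_width: 0.0626
```

Emit:
drive_tool(steps=[52,0,0,-10,0,52,0,0,-20,0,52,0,0,-20,0,52,0,0,-10,0,52,0,0,0,0])

```text
clock: 31.15
position: [0.4386, -0.3132, 0.0859]
tool_rot: [-1.568, -0.002, 1.648]
force: [-0.6, 0.4, -1.2]
grip_width: 0.0628
```

Run:
```python
from h import *
s=monitor.observe(); print(s["clock"],s["qpos"].round(3),s["position"].round(4),np.degrees(s["tool_rot"][2]),s["force"].round(1),s["grip_width"])
g=grab_frame("side"); im=g["frame"].astype(float)
# white lid: bright, where the box should be
p=s["position"]; b=box(p[:2],s["tool_rot"][2]-np.pi/2,.106,.064,p[2]+.0092)
q=topix(g,b); print("pred lid corners",q.round(1).tolist())
m=np.zeros(im.shape[:2],np.uint8); x0,y0=q.min(0).astype(int)-12;x1,y1=q.max(0).astype(int)+12
sub=g["frame"][max(y0,0):y1,x0:x1]; print(sub.shape)
gray=sub.mean(2); sat=sub.max(2).astype(int)-sub.min(2)
for r in range(0,gray.shape[0],4): print(max(y0,0)+r,' '.join(f"{int(v):3d}" for v in gray[r,::4]))
print("x0",x0)
```

```text
31.15 [ 0.559  0.617 -0.066  1.943  0.068  0.587  2.096] [ 0.4386 -0.3132  0.0859] 94.42583573769062 [-0.6  0.4 -1.2] 0.06275808252496853
pred lid corners [[336.9, 285.6], [361.8, 307.0], [319.5, 338.5], [295.1, 314.4]]
(77, 90, 3)
273 147 154 154 149 146  15  10   6  13   8  13  11   9   6  11   5   6   5  15 116 121 125 137
277 151 152 154 151 151  16  11  17   5   9   9  11  11   8  18   7  15   8  26 118 125 119 140
281 154 154 155 151 152  24   8  11  34  13  11  15  10   8  11   7   7   2  93 118 125 125 145
285 155 153 154 148 153 105  46  12   8  11   7  14   8   4   3  12   7  12 115 121 119 138 145
289 152 149 155 148 148 155 138   4   4  14  13  11   2  14   1  13   5   0 120 119 115 137 143
293 155 151 153 155 147 152 150  23   5   5  64   8  10   8   7   8  14  24 110 120 123 116 125
297 157 159 155 152 152 153 151  45   7  15 147 129  11  13   7   7   7  24  44 117 113  40  45
301 152 151 149 151 154 150 153  50  44  91  91  87  54  10  23  12   1  24  25  31  11  37  41
305 157 155 158 148 149 155 150 147 124  79  37  37  38   5   4  10  10  16   8  25  23  15   8
309 
[... 358 characters left out ...]
4  11  16  13  10  11
325 148 146 152 119  34  79 153 157 158 156 156 155 156 145  54  11   4  12  39  36  25  12  11
329 147 153 151 150 108  31  81 155 157 158 157 161 146  70  53  11  41  62  44  58  34  28  16
333 152 151 152 147 147 108  35  74 152 157 156 122  45  34  60  68  72  70  67  25  56  33  32
337 145 151 152 149 150 151 108  34  77 149  92  33  30  65  76  76  75  70  75  68  25  50  48
341 151 155 150 151 147 147  74  33  37  68  28  40  71  68  73  75  67  69  53  38  42  29  33
345 150 147 151 147 140  50  35  42  49  32  67  73  72  73  76  77  74  43  42  39  41  37  30
349 153 147 148 107  37  40  42  69  77  68  72  72  72  71  72  67  47  38  43  37  41  32  23
x0 283
```

White is level, and its lid corners are within about 2 px of prediction. It's still 28 mm short in y. Correcting, then lowering.

Emit:
drive_tool(steps=[52,0,-10,0,0,52,0,-12,0,0,52,0,-6,0,0,52,0,0,0,0,52,0,0,0,0])

```text
clock: 31.62
position: [0.4395, -0.3432, 0.0881]
tool_rot: [-1.571, 0.0, 1.646]
force: [-0.1, 0.7, -1.6]
grip_width: 0.0622
```

Emit:
drive_tool(steps=[52,0,0,-10,0,52,0,0,-15,0,52,0,0,-10,0,52,0,0,0,0,52,0,0,0,0])

```text
clock: 32.03
position: [0.4393, -0.342, 0.0522]
tool_rot: [-1.57, -0.001, 1.648]
force: [-0.8, -0.9, -1.3]
grip_width: 0.0627
```

Run:
```python
from h import *
s=monitor.observe(); print(s["clock"],s["position"].round(4),np.degrees(s["tool_rot"][2]),s["force"].round(1),s["grip_width"])
g=grab_frame("side")
hsv=cv2.cvtColor(g["frame"],cv2.COLOR_RGB2HSV)
red=((hsv[...,0]<6)|(hsv[...,0]>174))&(hsv[...,1]>170)&(hsv[...,2]>40)
ys,xs=np.nonzero(red[290:384,250:420]); P=np.c_[xs+250,ys+290]
print("red leftmost",P[P[:,0].argmin()],"rightmost",P[P[:,0].argmax()])
print("pred tray",topix(g,box((.4803,-.3378),np.radians(184.5),.217,.09,.012)).round(1).tolist())
print("pred lid",topix(g,box(s["position"][:2],s["tool_rot"][2]-np.pi/2,.106,.064,s["position"][2]+.0092)).round(1).tolist())
x0,y0=285,300
for v in range(300,384,4): print(v,' '.join("RR" if red[v,u] else f"{int(g['frame'][v,u].mean())//10:2d}" for u in range(285,390,3)))
```

```text
32.0333 [ 0.4393 -0.342   0.0522] 94.40458057412926 [-0.8 -0.9 -1.3] 0.06266511041615296
red leftmost [293 353] rightmost [403 321]
pred tray [[326.0, 385.8], [292.7, 350.5], [370.7, 293.0], [405.0, 321.3]]
pred lid [[345.5, 306.5], [370.7, 328.8], [329.1, 361.4], [304.4, 336.3]]
300 16 15 15 15 15 15 15 15 14  1  0  1  1  0  0  1  1  1  1  1  0  1  1  1  0  0  0 RR RR RR  1  3 12 14 15
304 16 15 15 15 15 15 15 16 15  4  1  1  1  1  0  1  0  1  1  1  1  1  1  0  1  1  0 RR RR  1  1  1  1  7 14
308 16 15 16 16 15 14 15 15 15 15 12  2  1  1  0  1  1  0  0  1  1  1  0  0  0  0  1  1  4  8  7  1  1  1  2
312 15 15 15 15 15 15 15 15 15 15 15  4  0  1  0  1  0  0  1  1  0  0  1  1  0  0  1  1  7  9  9  9  2  0  0
316 15 15 15 15 16 15 15 15 15 15 15 12  3  1  0  5  6  0  1  1  0  0  1  1  1  2  0  1  2  6  7  5  1  1  1
320 15 15 15 15 15 15 15 15 15 15 15  9  4  0  3  9  9  9  2  1  1  0  0  1  1  2  2  1  1  1  1  0  1  2  3
324 15 15 16 15 15 15 15 15 15 15 15 13  5  8  9  9  6  5  4  1  1  1  0  0  0  2  2  2  2  0  1  2  3  4  4
328 15 15 15 15 15 15 15 16 15 15 15 16 16 15 11  3  4  
[... 769 characters left out ...]
2  3  4  4  4  4 RR RR  7  9  8  9  8 12 15 15
360 15 15 14 15 10 RR RR  6  7  8  7  4  3  5 13 15  8  3  2  3  4  4  4 RR RR  4  8  8  8  9  8  8  8  9 14
364 15 15 15 15 15 13 RR RR  6  7  7  4  3  3  4  4  2  3  3  4  3  3 RR RR  7  8  8  8  8  8  8  8  8  9  8
368 15 15 15 15 15 15 14  6 RR  6  7  6  4  4  3  3  3  4  4  3 RR RR  5  9  8  9  8  8  8  8  8  8  8  8  8
372 15 15 15 15 15 15 15 15  8 RR RR  7  7  5  4  4  4  4 RR RR RR  8  8  8  9  8  8  8  8  8  8  8  9  8  8
376 15 15 15 15 15 15 15 15 14 11 RR RR  6  8  7  4  3 RR RR  7  8  9  8  8  8  8  8  8  8  8  8  8  8  8  8
380 15 15 15 15 14 15 15 15 15 15 13 RR RR  7  7 RR RR  4  8  8  8  8  8  8  8  8  9  8  8  8  8  8  8  8  8
```

Emit:
drive_tool(steps=[52,-1.3,0.8,-10,0,52,0,0,-8,0,52,0,0,-5,0,52,0,0,-3,0,52,0,0,0,0])

```text
clock: 32.5
position: [0.438, -0.3415, 0.026]
tool_rot: [-1.57, -0.001, 1.647]
force: [0.6, 0.8, -1.9]
grip_width: 0.0625
```

Emit:
drive_tool(steps=[52,0,0,-0.5,0,52,0,0,-0.5,0,52,0,0,-0.4,0,52,0,0,0,0,52,0,0,0,0])

```text
clock: 32.92
position: [0.4384, -0.3418, 0.0255]
tool_rot: [-1.571, 0.0, 1.647]
force: [0.1, -0.3, -2.0]
grip_width: 0.0627
```

Emit:
drive_tool(steps=[52,0,0,-0.4,0,52,0,0,-0.4,0,52,0,0,-0.3,0,52,0,0,0,0,52,0,0,0,0])

```text
clock: 33.33
position: [0.4384, -0.3418, 0.0248]
tool_rot: [-1.571, 0.0, 1.647]
force: [-3.0, 2.0, 10.2]
grip_width: 0.0626
```

Contact came exactly at the predicted height. Releasing.

Emit:
drive_tool(steps=[52,0,0,0.3,0,52,0,0,0,0,65,0,0,0,0,67,0,0,0,0,70,0,0,0,0])

```text
clock: 33.75
position: [0.4384, -0.3417, 0.0245]
tool_rot: [-1.571, 0.0, 1.647]
force: [-0.4, -0.4, -0.4]
grip_width: 0.0697
```

Emit:
drive_tool(steps=[72,0,0,0,0,72,0,0,5,0,72,0,0,15,0,72,0,0,25,0,80,0,0,35,0])

```text
clock: 34.17
position: [0.4373, -0.3409, 0.1041]
tool_rot: [-1.568, -0.002, 1.648]
force: [0.4, -0.1, 0.7]
grip_width: 0.0795
```

Emit:
drive_tool(steps=[85,0,0,35,0,85,0,10,30,0,85,0,20,20,0,85,0,28,10,0,85,0,28,0,0])

```text
clock: 34.58
position: [0.4389, -0.2556, 0.2023]
tool_rot: [-1.574, 0.002, 1.646]
force: [0.3, 0.2, 0.6]
grip_width: 0.085
```

Emit:
drive_tool(steps=[85,0,28,0,0,85,0,28,0,0,85,0,28,0,0,85,0,28,0,0,85,0,28,0,0])

```text
clock: 35.0
position: [0.438, -0.1145, 0.2]
tool_rot: [-1.571, 0.0, 1.647]
force: [0.9, 1.0, 0.2]
grip_width: 0.0848
```

Emit:
drive_tool(steps=[85,0,28,0,0,85,0,28,0,0,85,0,20,0,0,85,0,10,0,0,85,0,0,0,0])

```text
clock: 35.42
position: [0.4384, -0.0279, 0.1999]
tool_rot: [-1.571, -0.0, 1.65]
force: [0.2, 0.6, -0.0]
grip_width: 0.0852
```

Run:
```python
from h import *
s=monitor.observe(); print(s["clock"],s["position"].round(4),s["force"].round(1),s["grip_width"])
f=grab_frame("top"); g=grab_frame("side")
def ch(u,v,im,hs):
    h,sa,va=hs[v,u]; m=int(im[v,u].mean())
    if sa>110 and va>40: return {0:'R',1:'O',2:'Y',3:'G',4:'G',5:'B',6:'B',7:'B',8:'R'}[0 if h<6 else 1 if h<18 else 2 if h<38 else 3 if h<90 else 5 if h<140 else 8]
    return '#' if m<40 else '-' if m<75 else '=' if m<115 else '.' 
for n,k,(x0,x1,y0,y1) in[("top",f,(338,384,150,228)),("side",g,(285,408,285,384)),("top",f,(215,295,110,180))]:
    hs=cv2.cvtColor(k["frame"],cv2.COLOR_RGB2HSV); print(n,x0,y0)
    st=3 if n=="side" else 1
    for v in range(y0,y1,2 if st==1 else 3): print(v,''.join(ch(u,v,k["frame"],hs) for u in range(x0,x1,st)))
print("pred white lid top-view",topix(f,box((.4384,-.3418),np.radians(4.4),.106,.064,.034)).round(1).tolist())
```

```text
35.4167 [ 0.4384 -0.0279  0.1999] [ 0.2  0.6 -0. ] 0.08520003877220189
top 338 150
150 ..............................................
152 ..............................................
154 ................RRRRRRRRRRRRRRRRR.............
156 ....RRRRRRRR==============-RRRRRR.............
158 ....RRRRRR====--------------RRRRR=............
160 ....RRRRRR====--------------RRRRR=............
162 ....=RRRRRR===---------------RRRRR............
164 .....RRRRRR====----=.....=---RRRRR=...........
166 .....RRRRRR====----.......=--RRRRR=...........
168 .....RRRRRRR===----=....==---RRRRRR...........
170 .....=RRRRRR===------===------RRRRR=..........
172 ......RRRRRR=-==--------------RRRRR=..........
174 ......RRRRRR====--------------RRRRRR..........
176 ......=RRRRRR=----------------RRRRRR=.........
178 ......=RRRRRR=-----------------RRRRR=.........
180 .....==RRRRRR----------------RRRRRRR=.........
182 .....==-RRRRRRRRRRRR---------=======R.........
184 .....===RR-----=======..............==........
186 .....===RR----=.....................==........
188 .......=RR=---=.....................=R......
[... 4878 characters left out ...]
======-=========
166 ...................=---===========--------============================-=========
168 ...................=---===========----------====================================
170 ..................=-----===========---------=========-=---------========-=======
172 ..................=-----===========--==================--------------=----======
174 ..................=-----============--====================-----------------=====
176 ...................=-----===========---===================-----------------=====
178 ...................=-----============---===================-----------------====
pred white lid top-view [[351.9, 184.5], [372.8, 182.4], [377.6, 217.2], [356.6, 219.4]]
```

```bash
python3 -c "
from workcell import workorder; print(workorder.job_done())"
```

```text
the job is handed in; nothing more can be done
None
```

I dealt all four boxes in the order asked and handed the job in at about 35.5 s on the robot's clock; it reported no verdict. Yellow went to the blue small well, black to the red small, green to the blue large and white to the red large. Each box was set down until it touched the floor, then released before I took the next.

**What the checks showed:**
- **Seating:** Black, green and white touched down within 0.1 mm of the TCP height predicted for resting on the well floor. Yellow matched too, though less precisely. Pictures after release showed yellow, black and green inside their wells. Camera pixel data at the end put white's lid inside the red large well, where predicted.
- **Forces:** The highest contact force was about 40 N on the wrist while setting yellow down, against the 120 N wrist limit. It went through the held box, not the gripper body. The other three boxes touched down at 10–18 N.
- **Bystanders:** The gripper and the boxes it carried passed well above the juglet, loupe and stamp. I made no separate final measurement of where they stand.

**Where things disagreed or fell short:**
- The side camera read about 1–2 px away from the top-camera fit, within the calibration. Tray and box were off by about the same amount, so the fit in the wells was not affected.
- I reached the 16-picture limit just before placing white, so white was checked by numbers and not by eye.

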